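# Slide the oil bottle home

### The job

Put the tall orange oil bottle away in the empty bay of the wooden bottle rack, the one with the orange mat: push it low on its body so that it slides upright along the bench without tipping, right into the bay until it stands against the back board. Do not pick it up, and leave everything else on the bench where it is.

Things in the scene. Friction and masses are not known exactly. Their poses are not given: they have to be found in the camera images.
- oil_bottle: Tall orange plastic oil bottle, white label band, thin neck, black cap: 217 mm high, about 0.35 kg. Round straight body 56 mm in diameter up to 115 mm, tapering to a 24 mm neck at 150 mm; cap 26 mm. Origin at the centre of its underside, z up its axis. It stands loose on the bench on the rack's open (+y) side. Pushed within 35 mm of the bench it slides; pushed above about 60 mm it tips.
- mat: The flat orange mat (70 x 54 mm, 1 mm thin, it does not hinder sliding) that marks the empty bay, fixed in the rack. Its origin is the point of the bench over which the bottle's axis stands when the bottle touches the bay's back board and is centred between the dividers. Its +y axis points straight out of the bay's open mouth, -y to the back board, x across the bay. Any of the three bays can be the empty one.
- rack: The fixed light-wood bottle rack, 276 mm long along its x and without a floor, with three bays side by side at x = -88, 0 and +88 mm, all open to its +y. Bays are 76 mm wide between 12 mm thick dividers 40 mm high; the back board is 12 mm thick and 60 mm high, its face at y = -28 mm; dividers run from there to y = +17 mm, so a bottle at home sticks out of the mouth a little. Origin on the bench in the middle of the middle bay, at the same depth as the mat's origin.
- green_bottle: A green bottle with a yellow label, 54 mm in diameter, 170 mm high, standing in another bay. Origin at the centre of its underside. Leave it.
- spray_can: A blue spray can with a black cap, 52 mm in diameter, 168 mm high, standing in another bay. Origin at the centre of its underside. Leave it.
- tape: A grey roll of tape, 100 mm in diameter, 48 mm high, lying flat, beyond the bottle as seen from the robot. Origin at the centre of its underside. Leave it.
- jar: A glass jar with a steel lid, 72 mm in diameter, 55 mm high, towards the far edge of the bench. Origin at the centre of its underside. Leave it.
- wrench: A steel wrench about 180 mm long and 7 mm thick, lying along its x on the bench, left of the work (+y). Origin at the middle of its underside. Leave it.
- plug_box: A small upright cardboard box with a red band, 30 x 30 x 85 mm, beyond the far end of the rack. Origin at the centre of its underside. Leave it.
- screwdriver: A screwdriver with a red handle, 200 mm long and 26 mm thick, lying along its x on the bench behind the rack's back board (-y side). Origin at the middle of its underside. Leave it.
Mind the look-alikes: they are no part of the job. What is shaped like the oil_bottle but purple or turquoise is not meant.

How it is judged (in metres and radians):
At the end, for the whole second after the job is handed in: The oil bottle stands upright (within 0.06 rad) and still on the bench in the bay with the orange mat, between its dividers (within 15 mm of its middle) and its side within 10 mm of the back board (y of oil_bottle in the frame of mat between -0.006 and 0.01 m and x of oil_bottle in the frame of mat between -0.015 and 0.015 m and angle between oil_bottle's own z axis and vertical below 0.06 rad and height (world z) of oil_bottle below 0.004 m and linear speed of oil_bottle below 0.01 m/s); the robot touches nothing.
It fails at once if the oil bottle is lifted off the bench (its underside's centre 12 mm or more up) (height (world z) of oil_bottle above 0.012 m).
It fails at once if the oil bottle tips (leans over 0.25 rad, 14 degrees) (angle between oil_bottle's own z axis and vertical above 0.25 rad).
It fails at once if another thing on the bench is moved by more than 15 mm or knocked over (distance of any of green_bottle, spray_can, tape, jar, wrench, plug_box, screwdriver from where it was at the start of the episode above 0.015 m or angle between any of green_bottle, spray_can, jar, plug_box's own z axis and vertical above 0.25 rad).
It also fails if it takes over 64 s, if anything falls off the work surface, if the arm or the gripper's body presses on something with over 40 N, if the wrist force passes 120 N, or if a joint passes its speed limit or range.

### The arm

A 6-joint arm with a two-finger parallel gripper is mounted at the origin on the work surface. World frame = base frame: x ahead of the robot, y to its left, z up, the work surface at z = 0. Lengths are in m, angles in degrees, forces in N, time in s.
With the tool pointing down it reaches from about 0.375 to 0.75 m from the base axis. Payload 9 kg.
Tool frame: the origin (TCP) lies where the fingers leave the gripper's body, on its centre line; the fingertips stand 73 mm ahead of it and the grasp point (between the pads) lies 54 mm ahead of it (robot.tip_reach is the distance from the TCP to the fingertips, in m); z points along the fingers, y is the direction in which the jaws open and shut (so a half turn about z gives the same grasp; the last joint's range is limited). The gripper opens to 85 mm and grips with 20 to 120 N. Pads are 22 mm wide; open, the fingers measure 114 mm over their backs; the gripper's body (76 mm by 85 mm) begins 54 mm behind the grasp point. The pads swing forward as they close: fully open they stand 13 mm farther back than shut.
Start: joints at [56.11, 5.964, 5.575, 89.605, 0, 77.527], TCP at [0.219, 0.559, 0.304] pointing down, gripper open.
Joint ranges: [-171.21, 171.21], [-48.23, 106.86], [-62.78, 66.21], [-105.2, 120.99], [-86.42, 89.51], [-180, 180]. Speed limits (degrees/s): [127.2, 127.2, 147.25, 180, 180, 180].

### API

Orientations are given as [roll, pitch, yaw] about the fixed x, y, z axes, in that order (R = Rz(yaw) Ry(pitch) Rx(roll)).
In Python, from plant import robot gives the robot as it stands. Calls block until the motion is done:
- robot.move_pose(position, orientation): joint-space move of the TCP to a pose.
- robot.line_to(position, vel=0.15, rotation=None, guard=None): straight line of the TCP; rotation=None keeps the orientation; vel is the mean speed in m/s. With guard (N) it stops when the force on the tool has changed by that much, and returns True; else False.
- robot.goto_joints(angles): joint-space move.
- robot.set_gripper(opening): finger opening in m; the grip force is fixed at half the most; returns when the fingers have stopped.
- robot.pause(seconds).
- robot.ik(position, orientation): joint angles nearest the present ones, or None.
- robot.observe(): the state.
- robot.grab_frame(name): name is "side" or "top"; returns the picture (400x640x3 uint8, blue, green, red); there is no depth.
- robot.get_calibration(name): a dict with "vertical_fov" (degrees; the focal length in pixels is half the picture's height over the tangent of half this angle, whatever the lens; pixels are square), "cx", "cy" (the principal point, pixels), "k1" (the pictures are not rectified: a ray, as slopes to the right and down, at radius r is drawn at 1 + k1 r^2 times it, then the intrinsics apply), "rvec" (rotation vector, rad) and "tvec" (3), from world to camera coordinates, as OpenCV has them. Camera axes: x right, y down, z forward; pixel columns grow to the right and rows downward; lengths in m; the calibration is good to about 2 mm. A picture is of the moment at which its call begins. get_calibration takes no time and is no camera call.
A pose or a line that the arm cannot do raises robot.IKError and nothing moves.
- robot.job_done(): hands the job in, once; it reports no verdict.
The state is a dict: "time": time; "q": joint angles; "qvel": joint speeds; "joint_torque": joint torques, N m; "tool_pos": TCP position; "tcp_rot": TCP orientation; "ft_force": force on the tool from outside, world axes, zero at the start; "torque": the same for the moment, N m; "gripper_width": finger opening in m.
Only numpy, scipy, OpenCV 4.12 (cv2) and the standard library are available. Lean on these libraries where they do the work, as an engineer would, in place of code of your own. Each camera call takes 0.05 s, during which the arm holds its last target.

## Working session

There is one attempt and no reset: what is moved stays moved. The work goes in short steps, each a Python script; the robot and the scene stay as the last script left them, time stands still between calls to the robot, and variables do not carry over. Pictures are saved under pics/ and viewed, and the job is handed in when it is done.

```bash
ls; mkdir -p pics; python3 - <<'E'
from plant import robot
import cv2
for n in("side","top"):
    f=robot.grab_frame(n);cv2.imwrite(f"pics/{n}0.png",f)
    print(robot.get_calibration(n))
s=robot.observe();print(s)
E
```

```text
pics
{'vertical_fov': 42.720047315311675, 'cx': 321.2177323611993, 'cy': 198.7081765391222, 'k1': 0.008484800778246246, 'rvec': array([ 2.30398390e+00, -1.80094243e-03, -2.54634678e-02]), 'tvec': array([-0.6320412 ,  0.03807008,  1.74484854])}
{'vertical_fov': 43.36596072014733, 'cx': 316.5148411343758, 'cy': 199.6844825955299, 'k1': -0.14984634648019862, 'rvec': array([ 2.08473654, -2.13633567,  0.22576829]), 'tvec': array([0.00457846, 0.63285206, 1.35022073])}
{'time': 0.1, 'q': array([5.61118017e+01, 5.99597015e+00, 5.53257051e+00, 8.96056067e+01,
       7.25984564e-05, 7.75246372e+01]), 'qvel': array([ 0.00964437, -0.06702245,  0.08513267,  0.02874846, -0.06434584,
        0.04734032]), 'joint_torque': array([ 8.25940515e-03, -5.58197451e+01,  5.04727113e+01,  1.27037818e-02,
       -1.42676254e-04, -4.01699401e-05]), 'tool_pos': array([0.21894037, 0.55839864, 0.30320228]), 'tcp_rot': array([-1.79932639e+02, -1.49776247e-02,  1.58587156e+02]), 'ft_force': array([ 0.72685131, -0.30024348, -0.54833888]), 'torque': array([-0.03042041, -0.00683646, -0.01389366]), 'gripper_width': 0.0854022605795006}
```

View pics/side0.png

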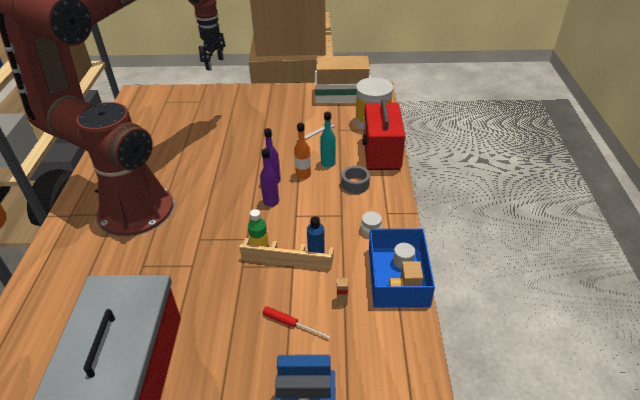

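View pics/top0.png

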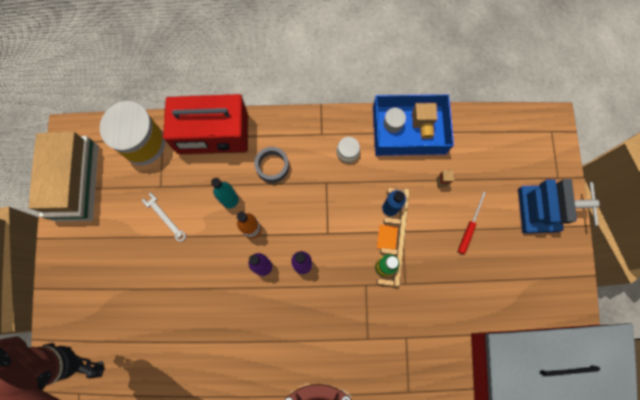

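The orange bottle is at about (248,225) in the top view. The mat is at (389,236), in the middle bay between the spray can (395,203) and the green bottle (387,266). Purple look-alikes are at (260,265) and (302,263), and the turquoise one is at (226,195). I'll zoom in on these next.

```bash
cat > h.py <<'E'
import numpy as np,cv2
from plant import robot
def cal(n):
    c=robot.get_calibration(n);f=200/np.tan(np.radians(c['vertical_fov']/2))
    return c,f,cv2.Rodrigues(c['rvec'])[0],np.array(c['tvec']).ravel()
def ray(n,uv):
    c,f,R,t=cal(n)
    d=np.array([(uv[0]-c['cx'])/f,(uv[1]-c['cy'])/f]);s=d.copy()
    for _ in range(20): s=d/(1+c['k1']*(s@s))
    return -R.T@t, R.T@np.array([s[0],s[1],1])
def onz(n,uv,z):
    o,d=ray(n,uv);return o+d*(z-o[2])/d[2]
def proj(n,p):
    c,f,R,t=cal(n);q=R@np.array(p)+t;s=q[:2]/q[2];s=s*(1+c['k1']*(s@s))
    return s*f+[c['cx'],c['cy']]
def tri(a,b):
    (o1,d1),(o2,d2)=ray("side",a),ray("top",b)
    d1/=np.linalg.norm(d1);d2/=np.linalg.norm(d2)
    A=np.stack([d1,-d2],1);x=np.linalg.lstsq(A,o2-o1,rcond=None)[0]
    p,q=o1+d1*x[0],o2+d2*x[1];return (p+q)/2,np.linalg.norm(p-q)
E
python3 - <<'E'
import cv2,numpy as np
from h import *
t=cv2.imread('pics/top0.png');s=cv2.imread('pics/side0.png')
cv2.imwrite('pics/tz0.png',cv2.resize(t[175:300,215:415],None,fx=4,fy=4,interpolation=cv2.INTER_CUBIC))
cv2.imwrite('pics/sz0.png',cv2.resize(s[115:275,230:380],None,fx=3.7,fy=3.7,interpolation=cv2.INTER_CUBIC))
for n,im in(('top',t),('side',s)):
    h=cv2.cvtColor(im,cv2.COLOR_BGR2HSV)
    m=((h[...,0]>6)&(h[...,0]<16)&(h[...,1]>200)&(h[...,2]>90)).astype(np.uint8)
    k,l,st,c=cv2.connectedComponentsWithStats(m)
    for i in range(1,k):
        if st[i,4]>30:print(n,st[i],c[i])
E
```

```text
top [238 214  19  19 212] [247.99056604 224.60377358]
top [377 225  20  24 392] [387.05612245 236.58673469]
side [295 132  15  27 250] [301.452 147.66 ]
side [296 169  14  10 103] [302.62135922 173.5631068 ]
side [  0 205   6  22  75] [  1.72       216.50666667]
```

View pics/tz0.png

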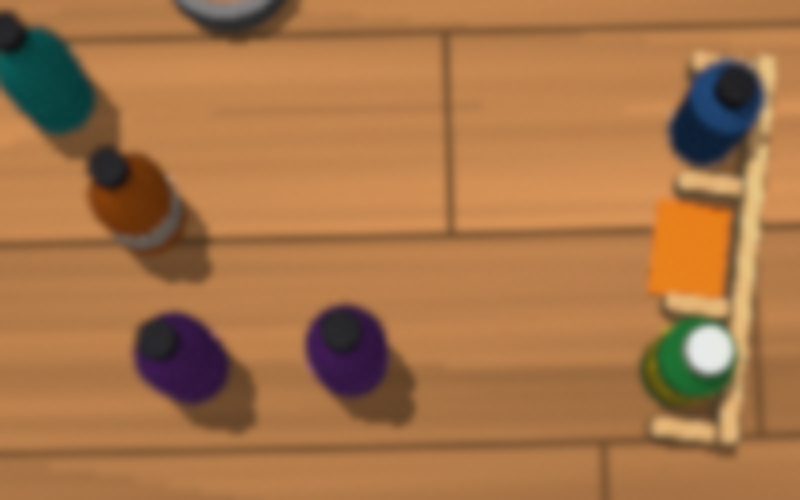

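View pics/sz0.png

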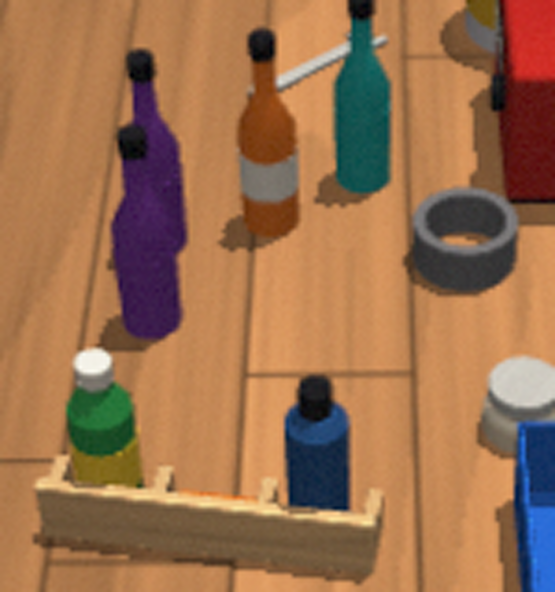

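```bash
python3 - <<'E'
from h import *
np.set_printoptions(precision=4,suppress=True)
t=cv2.imread('pics/top0.png')
S=8
def up(x0,y0,x1,y1):
    return cv2.resize(t[y0:y1,x0:x1],None,fx=S,fy=S,interpolation=cv2.INTER_CUBIC)
x0,y0=365,215
h=cv2.cvtColor(up(x0,y0,415,260),cv2.COLOR_BGR2HSV)
m=((h[...,0]>6)&(h[...,0]<17)&(h[...,1]>205)&(h[...,2]>150)).astype(np.uint8)
cs,_=cv2.findContours(m,0,2);c=max(cs,key=cv2.contourArea).reshape(-1,2)
uv=(c+.5)/S-.5+[x0,y0]
P=np.array([onz('top',u,.001)[:2] for u in uv])
r=cv2.minAreaRect((P*1000).astype(np.float32));print('mat rect mm',r)
# rack: zoom points (4x from 215,175)
Z=lambda a:((np.array(a)+.5)/4-.5)+[215,175]
for nm,a,z in [('back out far',(776,58),.06),('back in far',(757,56),.06),('back out near',(738,444),.06),('back in near',(719,444),.06),
  ('div near front outer',(650,438),.04),('div near front inner',(654,417),.04),('div far front',(692,52),.04),('div b front',(682,172),.04),('div b front2',(676,193),.04),('div c',(669,293),.04),('div c2',(664,312),.04)]:
    print(nm,onz('top',Z(a),z)[:2]*1000)
print('cap tri',tri(((261+.5)/3.7-.5+230,(34+.5)/3.7-.5+115),Z((108,163))))
print('capz .217',onz('top',Z((107,162)),.217))
# cap top in the side picture
for nm,a in [('bottom L',(245,222)),('bottom mid',(271,236)),('bottom R',(297,222))]:
    print(nm,onz('side',((a[0]+.5)/3.7-.5+230,(a[1]+.5)/3.7-.5+115),0))
# others
for nm,a,z in [('purpleA cap',(158,337),.217),('purpleB cap',(341,328),.217),('turq',(9,32),.217),('green',(710,348),.17),('spray',(737,85),.168)]:
    print(nm,onz('top',Z(a),z))
print(onz('top',(272,165),.048))
print(ray('top',(0,0))[0],ray('side',(0,0))[0])
E
```

```text
mat rect mm ((530.8280639648438, -213.79017639160156), (52.490684509277344, 68.40128326416016), 80.57833099365234)
back out far [ 658.7172 -274.9778]
back in far [ 660.5046 -261.3628]
back out near [ 386.6858 -232.5064]
back in near [ 387.1171 -219.3335]
div near front outer [ 393.549  -174.2075]
div near front inner [ 408.0573 -177.6516]
div far front [ 669.2592 -217.7884]
div b front [ 581.3356 -205.8512]
div b front2 [ 566.253  -200.7685]
div c [ 494.8386 -192.2493]
div c2 [ 481.4851 -188.0649]
cap tri (array([0.5643, 0.1776, 0.2225]), np.float64(0.0004912879441843875))
capz .217 [0.5657 0.1789 0.217 ]
bottom L [0.5382 0.1807 0.    ]
bottom mid [0.5646 0.1587 0.    ]
bottom R [0.5896 0.1799 0.    ]
purpleA cap [0.4554 0.147  0.217 ]
purpleB cap [0.4585 0.0342 0.217 ]
turq [0.6513 0.2425 0.217 ]
green [ 0.4441 -0.1997  0.17  ]
spray [ 0.6161 -0.227   0.168 ]
[0.7431 0.1158 0.048 ]
[ 0.3354 -0.0048  1.453 ] [ 0.6634 -1.2664  1.1838]
```

```bash
cat >> h.py <<'E'
from scipy.spatial.transform import Rotation as Rot
YAW=np.radians(-9.1);M=np.array([.5297,-.2133])
U=np.array([np.cos(YAW),np.sin(YAW)]);N=np.array([-np.sin(YAW),np.cos(YAW)])
def w(u,v): return M+u*U+v*N
def mf(p): d=np.array(p)[:2]-M; return np.array([d@U,d@N])
def tool(psi,tilt,sgn=1):
    """pointing direction: heading -N rotated by psi deg (about z), tilt deg from vertical"""
    p=np.radians(psi);h=-N;h=np.array([h[0]*np.cos(p)-h[1]*np.sin(p),h[0]*np.sin(p)+h[1]*np.cos(p)])
    s,c=np.sin(np.radians(tilt)),np.cos(np.radians(tilt))
    z=np.array([h[0]*s,h[1]*s,-c]);y=sgn*np.array([-h[1],h[0],0]);x=np.cross(y,z)
    return z,Rot.from_matrix(np.stack([x,y,z],1)).as_euler('xyz',degrees=True)
def tcp(u,v,zt,psi,tilt,sgn=1):
    "fingertip centre at mat-frame u,v and height zt"
    z,e=tool(psi,tilt,sgn);return np.append(w(u,v),zt)-z*robot.tip_reach,e
E
python3 - <<'E'
from h import *
np.set_printoptions(precision=4,suppress=True)
s=cv2.imread('pics/side0.png');h=cv2.cvtColor(cv2.resize(s,None,fx=4,fy=4,interpolation=cv2.INTER_CUBIC),cv2.COLOR_BGR2HSV)
def bot(lo,hi,x0,x1,y0,y1,vmin=60):
    m=np.zeros(h.shape[:2],np.uint8);H=h[4*y0:4*y1,4*x0:4*x1]
    m[4*y0:4*y1,4*x0:4*x1]=(H[...,0]>=lo)&(H[...,0]<=hi)&(H[...,1]>(200 if hi<20 else 90))&(H[...,2]>vmin)
    k,l,st,c=cv2.connectedComponentsWithStats(m);i=1+np.argmax(st[1:,4]);ys,xs=np.where(l==i)
    b=ys.max();row=xs[ys>b-28];cx=(row.min()+row.max())/2
    uv=((cx+.5)/4-.5,(b+1)/4-.5);p=onz('side',uv,0);o=ray('side',uv)[0]
    d=p[:2]-o[:2];d/=np.linalg.norm(d);c2=p[:2]+d*.028;print(uv,(row.max()-row.min())/4,c2,mf(c2));return c2
print('orange');bot(3,16,290,315,162,185)
print('turq');bot(80,100,315,340,110,170,30)
print('purple');bot(120,160,258,283,160,212,20)
for nm,p in [('purpA',(.4554,.147)),('purpB',(.4585,.0342)),('turq',(.6513,.2425)),('tape',(.743,.116)),('or',(.565,.179))]:print(nm,mf(p))
print('tip',robot.tip_reach)
for sgn in(1,-1):
  for psi in(0,15,25,-15):
    for tilt in(30,40,50):
      r=[]
      for u,v,zt in[(-.03,.44,.12),(-.03,.44,.018),(0,.2,.018),(0,.03,.018)]:
        q=robot.ik(*tcp(u,v,zt,psi,tilt,sgn)); r.append('None' if q is None else np.round(q).astype(int).tolist())
      print(sgn,psi,tilt,r)
E
```

```text
orange
(np.float64(302.625), np.float64(178.5)) 14.0 [0.5618 0.1861] [-0.0315  0.3995]
turq
(np.float64(327.375), np.float64(166.5)) 13.5 [0.6533 0.2545] [0.0481 0.4815]
purple
(np.float64(270.375), np.float64(206.0)) 15.0 [0.454  0.0408] [-0.1149  0.2389]
purpA [-0.1303  0.344 ]
purpB [-0.1094  0.2331]
turq [0.048  0.4693]
tape [0.1585 0.3589]
or [-0.0272  0.3929]
tip 0.0726
1 0 30 [[22, 33, 21, 95, -25, 125], [22, 36, 15, 86, -25, 125], [0, 15, -12, 69, -30, 101], [-17, 4, -23, 58, -30, 81]]
1 0 40 [[25, 43, 32, 104, -32, 131], [25, 47, 27, 95, -32, 131], [5, 22, -7, 73, -39, 108], [-12, 8, -23, 57, -40, 86]]
1 0 50 [[27, 55, 45, 114, -38, 139], [27, 60, 41, 106, -38, 139], [8, 31, 0, 78, -47, 115], [-8, 14, -21, 56, -50, 91]]
1 15 30 [[23, 24, 10, 86, -29, 110], [23, 28, 4, 76, -29, 110], [1, 5, -22, 60, -30, 84], [-18, -6, -34, 49, -27, 63]]
1 15 40 [[27, 31, 16, 91, -37, 116], [27, 36, 12, 82, -37, 116], [5, 10, -21, 59, -40, 89], [-13, -6, -37, 43, -37, 65]]
1 15 50 [[29, 40, 24, 99, -45, 124], [29, 46, 21, 90, -45, 124], [9, 16, -18, 60, -50, 95], [-9, -3, -39, 37, -48, 67]]
1
[... 1471 characters left out ...]
30, -81], [24, 22, -3, 70, -30, -81], [0, -2, -29, 53, -29, -108], [-20, -13, -41, 44, -24, -129]]
-1 25 40 [[27, 23, 6, 82, -39, -75], [27, 28, 1, 73, -39, -75], [5, 1, -31, 50, -39, -105], [-15, -15, -46, 36, -33, -128]]
-1 25 50 [[31, 30, 11, 87, -48, -68], [31, 36, 8, 78, -48, -68], [9, 5, -31, 46, -49, -101], [-11, -14, -50, 25, -43, -128]]
-1 -15 30 [[20, 40, 31, 103, -21, -42], [20, 44, 25, 93, -21, -42], [-1, 23, -1, 78, -27, -63], [-17, 14, -13, 68, -30, -82]]
-1 -15 40 [[22, 54, 47, 114, -26, -36], [22, 57, 41, 105, -26, -36], [3, 33, 7, 85, -35, -56], [-13, 21, -8, 71, -39, -75]]
-1 -15 50 ['None', [24, 77, 66, 121, -31, -30], [6, 43, 17, 94, -42, -48], [-9, 29, -2, 76, -48, -68]]
```

The measurements agree within a few mm. The bottle is at about (0.564, 0.181) and the bay is at (0.530, -0.213), with its mouth turned about 9°. I'll use a tilted tool with nearly closed fingers as a cradle, coming down behind the bottle and angled between the turquoise bottle and the near purple one.

```bash
python3 - <<'E'
from h import *
robot.set_gripper(.03);print(robot.tip_reach,robot.observe()['gripper_width'])
q0=robot.observe()['q']
for zt in (.30,.02):
    p,e=tcp(-.053,.461,zt,20,35,1); print(p,e,robot.ik(p,e))
p,e=tcp(-.053,.461,.30,20,35,1)
robot.move_pose(p,e)
for n in("side","top"): cv2.imwrite(f"pics/{n}1.png",robot.grab_frame(n))
print(robot.observe()['time'],robot.observe()['tool_pos'])
E
```

```text
0.0726 0.02997400210231206
[0.54240369 0.29117052 0.35947044] [180.   35.  100.9] [ 27.9404359   23.71845812  27.2573704  105.13467177 -33.25699928
 110.51436797]
[0.54240369 0.29117052 0.07947044] [180.   35.  100.9] [ 27.9404359   28.84313929   4.30077822  77.05339843 -33.25699928
 110.51436797]
2.4167 [0.54182627 0.29198091 0.35966727]
```

View pics/side1.png

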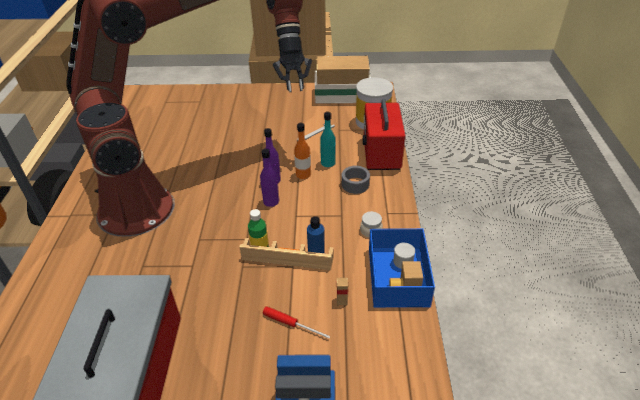

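View pics/top1.png

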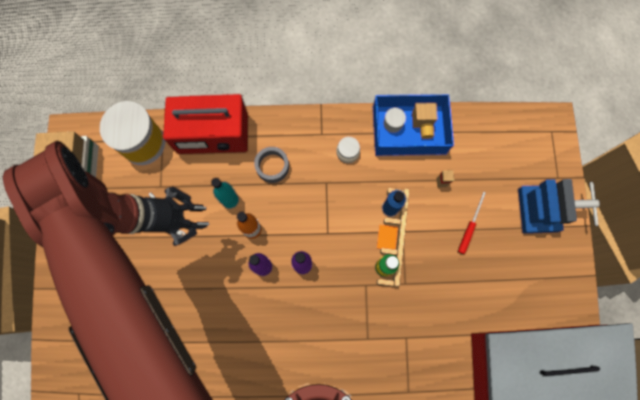

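```bash
python3 - <<'E'
import cv2
t=cv2.imread('pics/top1.png')
cv2.imwrite('pics/tz1.png',cv2.resize(t[160:280,90:280],None,fx=4.2,fy=4.2,interpolation=cv2.INTER_CUBIC))
s=cv2.imread('pics/side1.png')
cv2.imwrite('pics/sz1.png',cv2.resize(s[0:100,250:350],None,fx=5,fy=5,interpolation=cv2.INTER_CUBIC))
E
```

```text
(no output)
```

View pics/tz1.png

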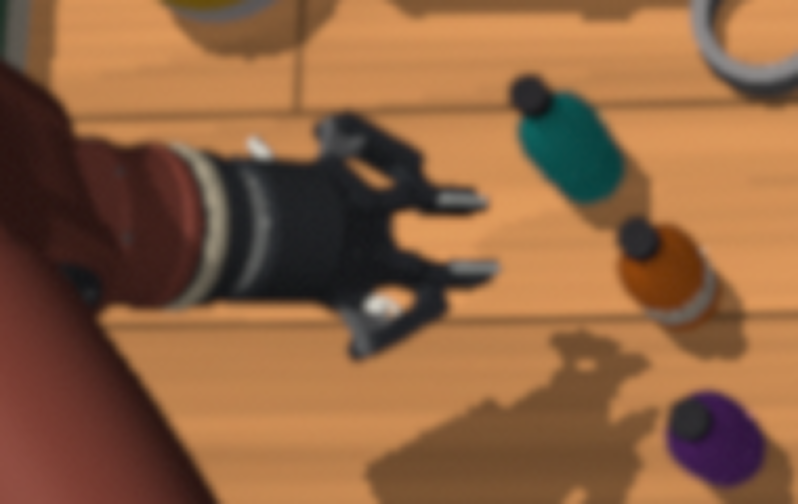

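View pics/sz1.png

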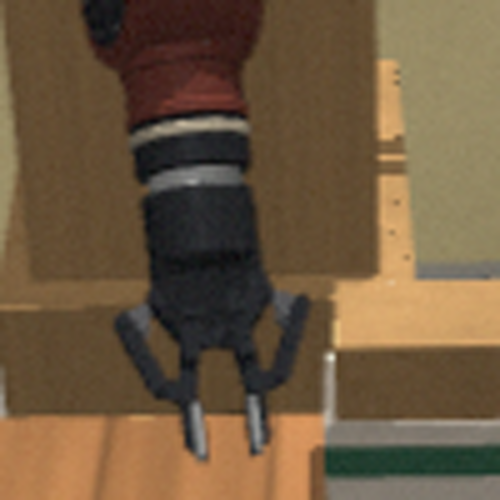

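```bash
python3 - <<'E'
from h import *
a=tri((289.9,91.4),(208,223.5));b=tri((302,89.7),(206.3,208));print(a,b,(a[0]+b[0])/2,w(-.053,.461))
p,e=tcp(-.058,.459,.10,24,35,1)
z,_=tool(24,35)
robot.move_pose(np.r_[p[:2],.36],e)
robot.line_to(p,vel=.12,guard=8)
for n in("side","top"): cv2.imwrite(f"pics/{n}2.png",robot.grab_frame(n))
o=robot.observe();print(o['time'],o['tool_pos'],p,o['ft_force'])
t=cv2.imread('pics/top2.png');cv2.imwrite('pics/tz2.png',cv2.resize(t[160:290,130:330],None,fx=4,fy=4,interpolation=cv2.INTER_CUBIC))
s=cv2.imread('pics/side2.png');cv2.imwrite('pics/sz2.png',cv2.resize(s[40:220,230:400],None,fx=3.3,fy=3.3,interpolation=cv2.INTER_CUBIC))
E
```

```text
(array([0.53120997, 0.24361722, 0.3077059 ]), np.float64(0.0008527301981612914)) (array([0.56965248, 0.24834513, 0.31005334]), np.float64(0.0050447751953191285)) [0.55043123 0.24598118 0.30887962] [0.55027794 0.25028014]
4.5917 [0.53458159 0.28946739 0.1600787 ] [0.53431712 0.2893376  0.15947044] [0.02366236 0.44962538 0.53202129]
```

View pics/tz2.png

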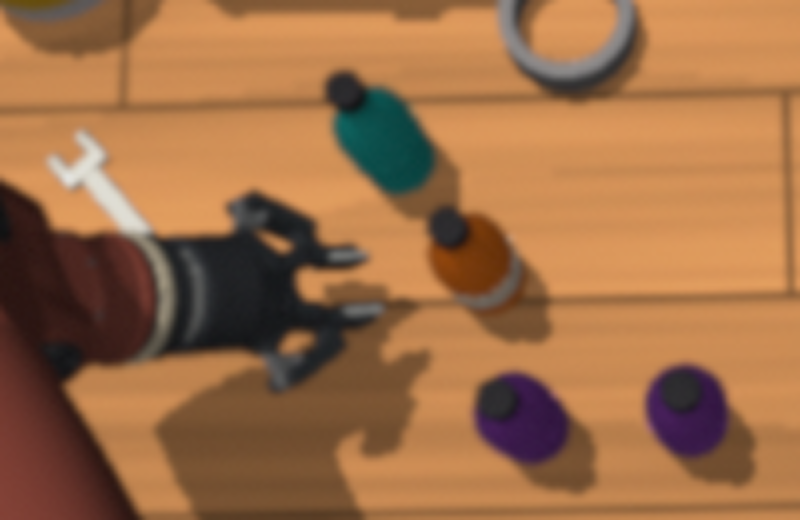

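View pics/sz2.png

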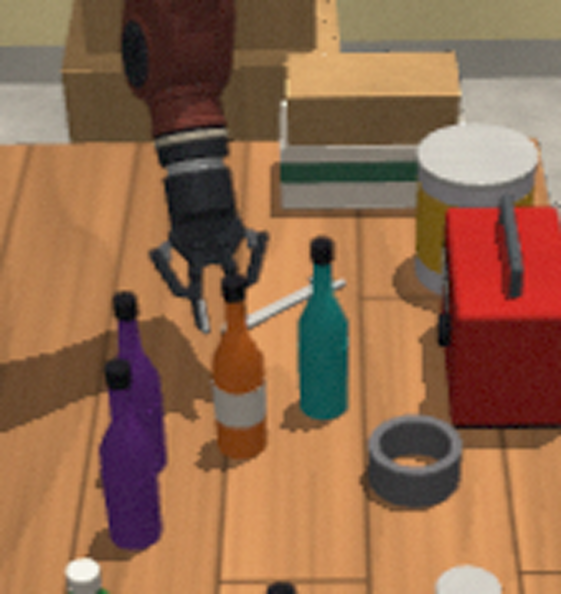

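```bash
python3 - <<'E'
import numpy as np
obs={'T':(.048,.474),'A':(-.130,.346),'B':(-.112,.236)}
def gap(b,psi):
    p=np.radians(psi);ax=np.array([-np.sin(p),np.cos(p)]);pe=np.array([np.cos(p),np.sin(p)]);g={}
    for k,o in obs.items():
        m=1
        for a in np.arange(.025,.25,.004):
            hw=.032 if a<.06 else .06 if a<.12 else .046
            for s in np.linspace(-hw,hw,21):
                m=min(m,np.linalg.norm(np.array(b)+a*ax+s*pe-o)-.028)
        g[k]=m
    return g
for v in np.arange(.395,.1,-.02):
    u=-.029*max(0,(v-.15)/.245)
    r=[(min(gap((u,v),p).values()),p) for p in range(-6,31,3)]
    print(round(v,3),round(u,3),[f"{p}:{g*1000:.0f}" for g,p in r])
E
```

```text
0.395 -0.029 ['-6:-20', '-3:-15', '0:-11', '3:-7', '6:-3', '9:0', '12:4', '15:7', '18:11', '21:15', '24:19', '27:23', '30:28']
0.375 -0.027 ['-6:-24', '-3:-18', '0:-13', '3:-8', '6:-3', '9:1', '12:6', '15:10', '18:14', '21:17', '24:20', '27:24', '30:28']
0.355 -0.024 ['-6:-19', '-3:-20', '0:-16', '3:-10', '6:-4', '9:2', '12:7', '15:13', '18:18', '21:22', '24:20', '27:16', '30:11']
0.335 -0.022 ['-6:-19', '-3:-11', '0:-4', '3:-3', '6:-0', '9:4', '12:10', '15:15', '18:15', '21:11', '24:7', '27:3', '30:0']
0.315 -0.02 ['-6:-23', '-3:-15', '0:-6', '3:2', '6:10', '9:15', '12:14', '15:11', '18:8', '21:4', '24:0', '27:-4', '30:-8']
0.295 -0.017 ['-6:-28', '-3:-18', '0:-9', '3:0', '6:10', '9:15', '12:12', '15:8', '18:4', '21:-1', '24:-6', '27:-11', '30:-16']
0.275 -0.015 ['-6:-27', '-3:-22', '0:-11', '3:-1', '6:9', '9:15', '12:10', '15:5', '18:-0', '21:-6', '24:-12', '27:-17', '30:-23']
0.255 -0.012 ['-6:-27', '-3:-25', '0:-13', '3:-2', '6:9', '9:14', '12:8', '15:2', '18:-4', '21:-8', '24:-11', '27:-10', '30:-18']
0.235 -0.01 ['-6:-27', '-3:-27', '0:-16', '3:-3', '6:9', '9:15', '12:10', '15:6', '18:4', '21:-2', '24:-10', '27:-18', '30:-25']
0.215 -0.008 ['-6:-14', '-3:-15', '0:-14', '3:-4', '6:9', '9:18', '12:14', '15:10', '18:2', '21:-7', '24:-16', '27:-24', '30:-26']
0.195 -0.005 ['-6:6', '-3:4', '0:3', '3:7', '6:15', '9:11', '12:8', '15:4', '18:-2', '21:-12', '24:-22', '27:-26', '30:-28']
0.175 -0.003 ['-6:26', '-3:24', '0:21', '3:18', '6:14', '9:10', '12:6', '15:2', '18:-6', '21:-17', '24:-27', '27:-26', '30:-26']
0.155 -0.001 ['-6:31', '-3:28', '0:23', '3:19', '6:14', '9:9', '12:4', '15:-1', '18:-10', '21:-22', '24:-26', '27:-27', '30:-26']
0.135 -0.0 ['-6:34', '-3:29', '0:24', '3:19', '6:13', '9:7', '12:1', '15:-4', '18:-16', '21:-27', '24:-27', '27:-25', '30:-26']
0.115 -0.0 ['-6:36', '-3:30', '0:24', '3:19', '6:14', '9:9', '12:5', '15:-7', '18:-15', '21:-15', '24:-21', '27:-26', '30:-28']
```

The gripper is clear of the neighbours so far. By my clearance estimate, the yaw has to follow the path to keep about 14 mm of room: 24° down to 9°, then 0°. I'll lower it and make a short first push.

```bash
cat >> h.py <<'E'
def push(bu,bv,psi,D=.033,zt=.017,vel=.05,guard=None):
    p=np.radians(psi);P,e=tcp(bu-D*np.sin(p),bv+D*np.cos(p),zt,psi,35,1)
    r=robot.line_to(P,vel=vel,rotation=e,guard=guard);o=robot.observe()
    print('b',bu,bv,psi,'stop',r,'t',round(o['time'],2),'F',np.round(o['ft_force'],1),'err',np.round(o['tool_pos']-P,4));return r
def look(k):
    t,s=robot.grab_frame('top'),robot.grab_frame('side')
    a=cv2.resize(t[130:310,130:430],(800,480),interpolation=cv2.INTER_CUBIC);cv2.imwrite(f'pics/tz{k}.png',a)
    cv2.imwrite(f'pics/sz{k}.png',cv2.resize(s[60:280,220:420],(545,600),interpolation=cv2.INTER_CUBIC));return t,s
E
python3 - <<'E'
from h import *
p,e=tcp(-.058,.459,.017,24,35,1)
print(robot.line_to(p,vel=.08,guard=8),robot.observe()['tool_pos'],p)
push(-.029,.397,24,vel=.04)
push(-.0275,.375,24)
look(3)
E
```

```text
False [0.53472174 0.28953749 0.07720039] [0.53431712 0.2893376  0.07647044]
b -0.029 0.397 24 stop False t 6.81 F [ 0.   0.4 -0.2] err [-0.0001  0.0001 -0.    ]
b -0.0275 0.375 24 stop False t 7.4 F [0.2 0.1 0.3] err [-0.0001 -0.0004  0.0001]
```

View pics/tz3.png

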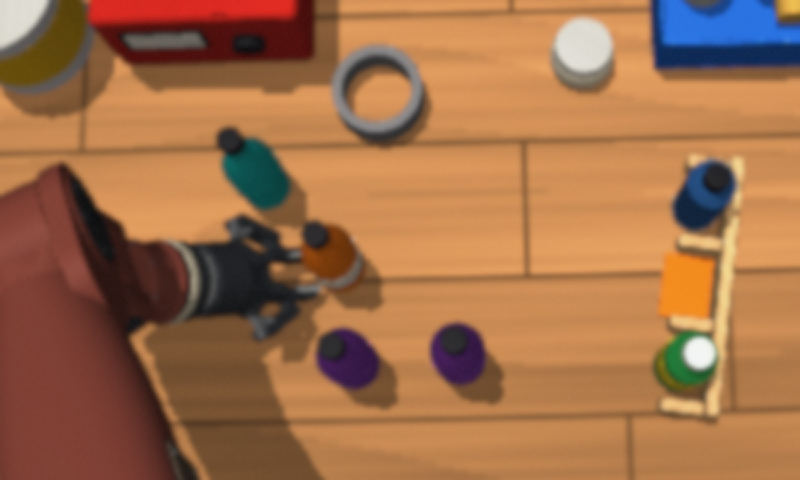

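View pics/sz3.png

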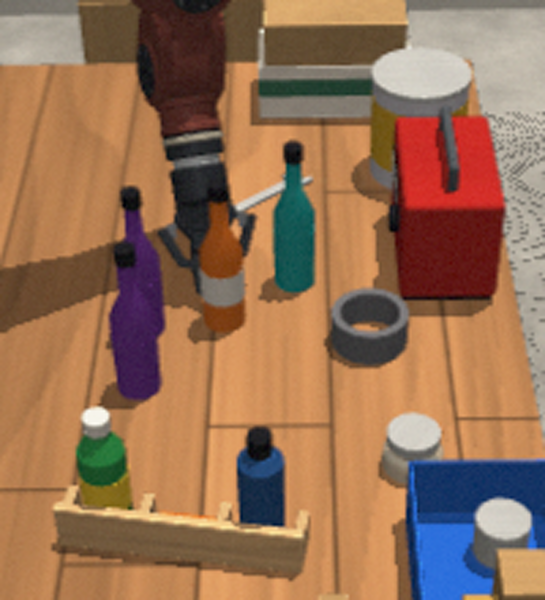

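The push works. The cap in the top picture moved about 7 px to (248,217), the bottle is upright and the neighbours are untouched. Continuing along the path.

```bash
python3 - <<'E'
from h import *
for a in [(-.025,.355,20),(-.022,.335,15),(-.020,.315,9),(-.013,.25,9)]: push(*a)
look(4)
E
```

```text
b -0.025 0.355 20 stop False t 8.04 F [-0.3 -0.  -0.5] err [ 0.0001 -0.0005 -0.0001]
b -0.022 0.335 15 stop False t 8.6 F [ 0.3  0.1 -0.5] err [ 0.0001 -0.0005 -0.0001]
b -0.02 0.315 9 stop False t 9.17 F [ 0.1  0.3 -0.3] err [-0.     -0.0002 -0.    ]
b -0.013 0.25 9 stop False t 10.62 F [-0.5  0.4  0.3] err [-0.  0. -0.]
```

View pics/tz4.png

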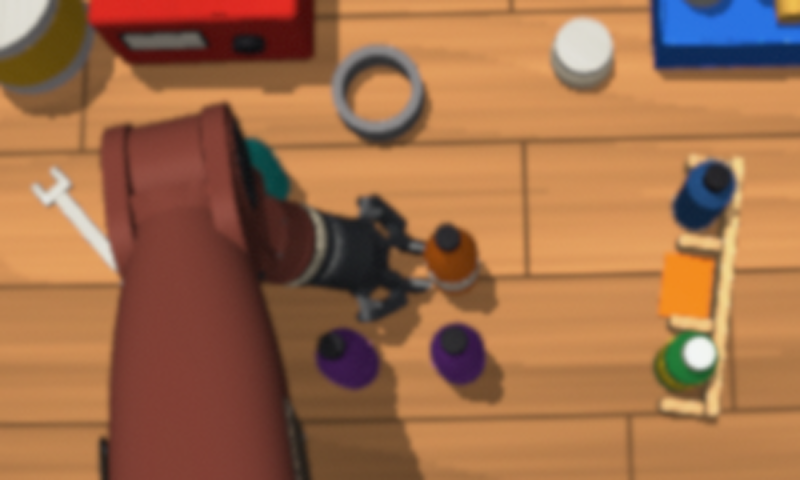

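View pics/sz4.png

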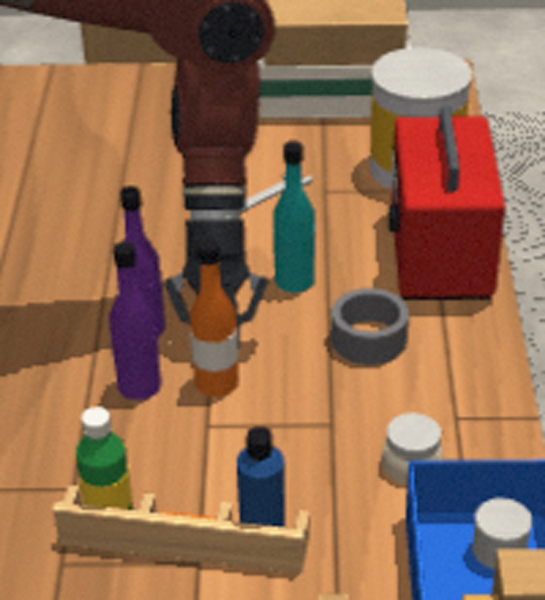

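The bottle is upright with its cap at (448,237) in the zoomed view. It's well cradled, and the forearm is high above the purple bottles. Continuing to just before the bay mouth.

```bash
python3 - <<'E'
from h import *
np.set_printoptions(precision=4,suppress=True)
for a in [(-.008,.21,9),(-.003,.185,5),(0,.155,0),(0,.055,0)]: push(*a)
t,s=look(5)
E
```

```text
b -0.008 0.21 9 stop False t 11.68 F [-0.7 -0.2  0.4] err [ 0.     -0.0001  0.0001]
b -0.003 0.185 5 stop False t 12.36 F [-0.5 -1.2 -0. ] err [-0.     -0.0004 -0.    ]
b 0 0.155 0 stop False t 13.13 F [-0.2 -0.6  0.2] err [-0.0001 -0.0003 -0.    ]
b 0 0.055 0 stop False t 15.28 F [0.3 2.2 0.4] err [ 0.      0.0001 -0.    ]
```

View pics/tz5.png

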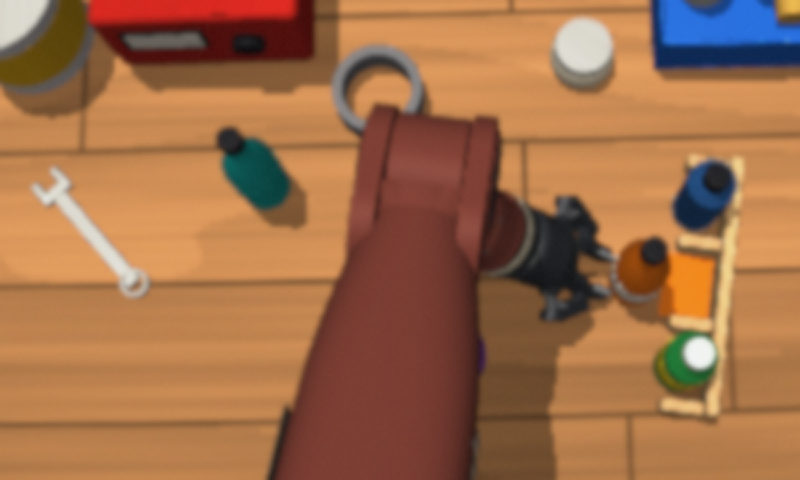

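View pics/sz5.png

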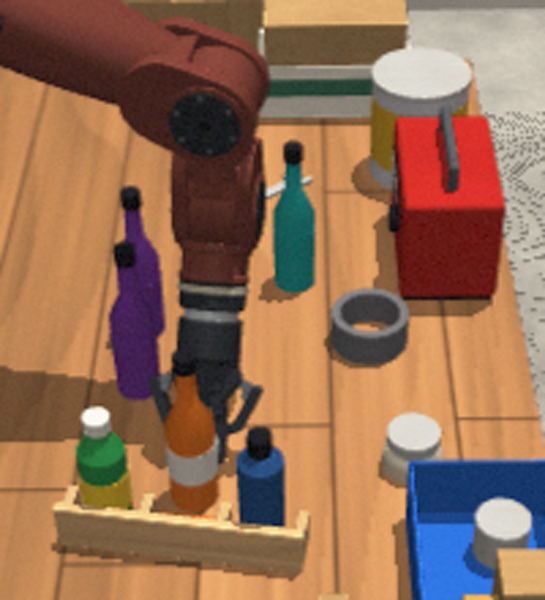

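```bash
python3 - <<'E'
from h import *
np.set_printoptions(precision=4,suppress=True)
Z=lambda a:((np.array(a)+.5)*180/480-.5)+130
S=lambda a:(np.array(a)+.5)*200/545-.5+[220,60]
print(mf(onz('top',Z((653,250)),.217)))
p,_=tri(S((186,358)),Z((653,250)));print(p,mf(p))
E
```

```text
[-0.0027  0.0602]
[ 0.5392 -0.1537  0.2119] [-0.0001  0.0604]
```

The bottle is centred in front of the bay (u≈-1 mm, v≈60 mm) and upright. Final push at low speed with a force guard.

```bash
python3 - <<'E'
from h import *
np.set_printoptions(precision=4,suppress=True)
push(0,.01,0,vel=.04)
r=push(0,-.014,0,vel=.015,guard=5)
print(mf(robot.observe()['tool_pos']), robot.observe()['tool_pos'])
look(6)
E
```

```text
b 0 0.01 0 stop False t 16.66 F [-0.2  0.6 -0.9] err [-0. -0.  0.]
b 0 -0.014 0 stop True t 17.63 F [0.9 3.8 2.9] err [ 0.0016  0.0099 -0.0002]
[0.     0.0707] [ 0.5409 -0.1435  0.0763]
```

View pics/tz6.png

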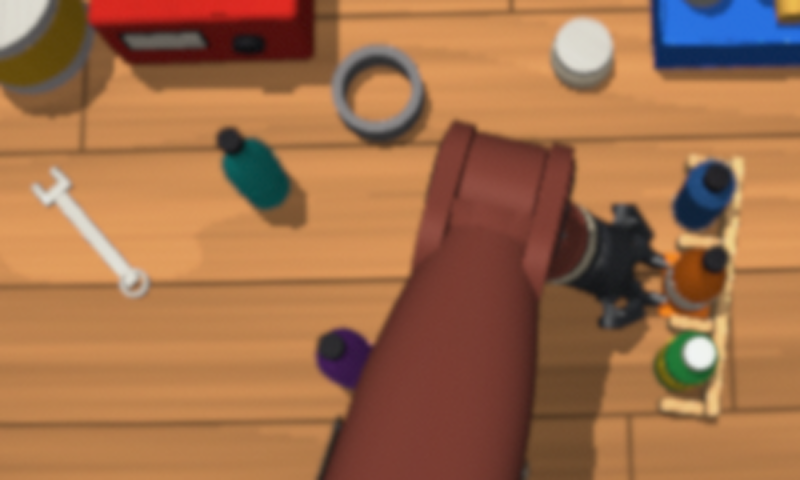

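View pics/sz6.png

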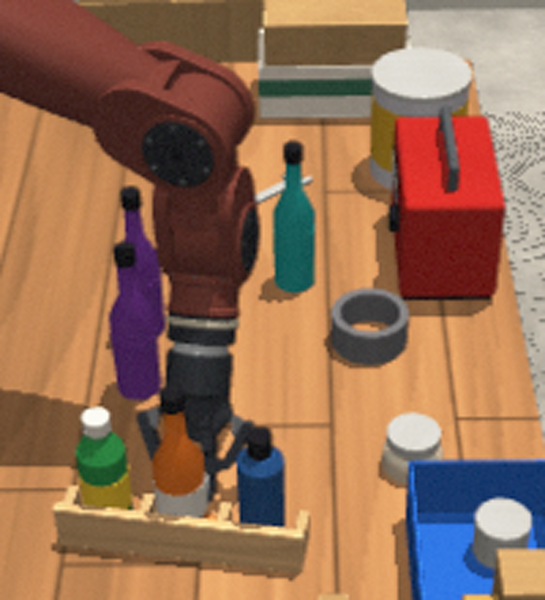

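```bash
python3 - <<'E'
from h import *
np.set_printoptions(precision=4,suppress=True)
Z=lambda a:((np.array(a)+.5)*180/480-.5)+130
S=lambda a:(np.array(a)+.5)*200/545-.5+[220,60]
print(mf(onz('top',Z((714,259)),.217)),mf(tri(S((173,398)),Z((714,259)))[0]))
p=robot.observe()['tool_pos']
robot.line_to(p+np.r_[.05*N,0],vel=.05)
robot.line_to(p+np.r_[.05*N,.28],vel=.15)
robot.goto_joints([56.11, 5.964, 5.575, 89.605, 0, 77.527])
print(robot.observe()['time'])
t,s=look(7);cv2.imwrite('pics/top7.png',t);cv2.imwrite('pics/side7.png',s)
E
```

```text
[-0.0037  0.0024] [-0.0008  0.0016]
23.575
```

View pics/tz7.png

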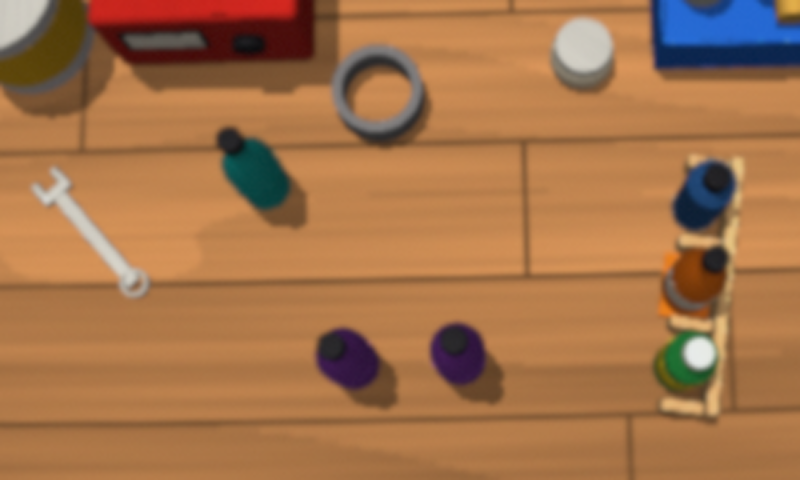

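View pics/sz7.png

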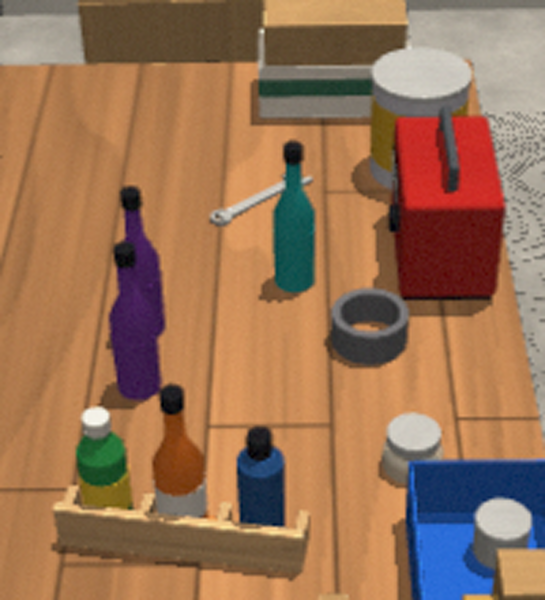

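The bottle stands upright in the bay with its cap at (714,259), the same as before I retreated. I'll run a quick difference check on everything else, then hand in.

```bash
python3 - <<'E'
from h import *
a=cv2.imread('pics/top0.png');b=cv2.imread('pics/top7.png')
d=(cv2.GaussianBlur(cv2.absdiff(a,b),(3,3),0).max(2)>40).astype(np.uint8)
k,l,st,c=cv2.connectedComponentsWithStats(d)
print([st[i].tolist() for i in range(1,k) if st[i,4]>8])
robot.pause(.5);print(robot.observe()['ft_force'])
robot.job_done()
E
```

```text
[[236, 212, 32, 34, 668], [377, 221, 28, 29, 571], [44, 342, 11, 4, 32], [73, 350, 32, 29, 369], [114, 356, 6, 8, 32]]
[-0.5575072   0.13231269  0.77416408]
the job is handed in; nothing more can be done
```

I slid the orange bottle upright along the bench into the middle bay, the one with the orange mat, and handed the job in at about 24 s of the 64 s allowed. I pushed it low with the tilted, nearly closed fingers. The yaw followed the path to keep clear of the turquoise and purple bottles.

- **Final push:** the 5 N force guard stopped it when the bottle met the back board.
- **Bottle position:** measured at that moment, before the gripper let go, the cap put the bottle axis 1–4 mm off the bay's middle and about 2 mm from the home depth. The limits are 15 mm across and 10 mm in depth. After the retreat the cap was still at the same pixel and the bottle looked upright; I did not measure the lean separately.
- **Everything else:** comparing the first and last top pictures, only the bottle's old and new places and the gripper with its shadow had changed. The robot was back at its start pose, touching nothing.
- **Disagreements:** my first two estimates of the bottle's position differed by about 7 mm, and the bottle stood about 5 mm farther ahead of the fingers than I had assumed. Neither mattered, because the final push was stopped by force.

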